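Close up the collector's case

TASK

The amulets are back in their wooden case, so close it up: first fold the upright glazed frame down flat over them, and once it is all the way down swing the lid fully shut over it. Push with the fingertips only, gently and without slamming: do not pinch or lift the frame or the lid, and leave the other things on the desk where they are. Finish with the hand clear.

Things in the scene. Friction and masses are not known exactly. Their poses are not given: they have to be found in the camera images.
- case: Shallow open wooden collector's case, fixed to the desk, 200 mm (its x) by 240 mm (its y), rim 60 mm above the desk, walls 10 mm, with red padded wells holding amulets. Origin: centre of its underside, on the desk; z up. The lid is hinged on its +x rim, the glazed frame on its -x wall; both hinge lines run along its y. The case's +x points roughly to the robot's left, within about 35 degrees.
- leaf (a joint): Angle (rad) of the glazed inner frame: 0 = folded flat over the wells, its upper face then 12 mm below the case rim; 1.57 = standing straight up; it starts between about 1.3 and 1.6 and its stop is 1.66. Stiff friction hinge: it stays where it is left and must be pushed all the way down, about 0.16 N m against friction, plus or minus up to 0.14 N m of weight.
- leaf_hinge (a point): Middle of the glazed frame's hinge line, on the face that looks outwards (away from the lid) when upright and upwards when folded. It is 88.5 mm from the case centre towards case -x, 48 mm above the desk.
- leaf_edge (a point): Middle of the free edge of the glazed frame, on that same outer/upper face, 174 mm from the hinge line; the top edge when upright.
- leaf_frame: The glazed inner frame (the leaf): a wooden frame, 174 mm long from hinge to free edge, 214 mm wide, rails 16 mm wide and 8 mm thick around a 3 mm clear pane that lies 3 mm below the outer face. Origin at leaf_hinge; its x runs from the hinge to the free edge, y along the hinge, z out of the outer (upper when folded) face; the wood lies below that face.
- leaf_seal: Grey felt strip 2 mm thick on the inner (under) face of the wooden frame, 4 mm in from its edges. Same origin and axes as leaf_frame.
- lid (a joint): Angle (rad) of the lid: 0 = fully shut, 1.57 = straight up; it starts open, between about 1.7 and 1.9, stop at 1.95. Stiff friction hinge (0.30 N m, weight up to about 0.26 N m): it stays where it is left and must be pushed all the way shut.
- lid_hinge (a point): Middle of the lid's hinge line, on the case rim: 100 mm from the case centre towards case +x, 60 mm above the desk.
- lid_edge (a point): Middle of the lid's free edge, on its outer face (the face that is on top when shut and looks away from the glazed frame when open): 200 mm from the hinge line, outer face 22 mm from the plane of the lid's meeting face.
- lid_panel: Wooden outer panel of the lid, 200 mm from hinge to free edge by 240 mm wide. Origin at lid_hinge; -x runs from the hinge to the free edge, y along the hinge, z towards the outer face, which lies at z = 22 mm. When shut its top is 82 mm above the desk.
- lid_lining: Red lining inside the lid and the felt strip on the edge where it meets the case. Same origin and axes as lid_panel.
- jar: Small clear jar with black cap, 48 mm wide, 55 mm high, standing on the desk by the case; leave alone. Origin: centre of its underside.
- loupe: Black stand loupe, 42 mm wide, 42 mm high, standing by the case; leave alone. Origin: centre of its underside.
- pendant: Steel-cased amulet lying on the desk, 40 x 27 x 7 mm; leave alone. Origin: centre of its underside.
- tin: Round flat aluminium tin, 70 mm wide, 26 mm high, on the desk; leave alone. Origin: centre of its underside.

How it is judged (in metres and radians):
On the way, in this order (a step that is already met when the one before it is completed fails the run):
1. the glazed frame is folded flat while the lid still stands open (value of joint leaf below 0.03 rad and value of joint lid above 1.2 rad), for 0.2 s.
2. the lid is fully shut over the folded frame (value of joint each of lid, leaf below 0.03 rad), for 0.2 s.
At the end, for the whole second after the job is handed in: The glazed frame lies flat (within 0.03 rad) and the lid is fully shut over it (within 0.03 rad, 6 mm at its edge) and still; the jar, loupe, pendant and tin are within 20 mm of where they stood (all of step 2 and linear speed of lid_panel below 0.01 m/s and distance of each of jar, loupe, pendant, tin from where it was at the start of the episode below 0.02 m); the robot touches nothing.
It fails at once if the lid is swung more than half-way down while the glazed frame is not folded (value of joint lid below 0.8 rad and value of joint leaf above 0.1 rad).
It fails at once if the glazed frame or the lid is pinched: fingers press on both of its faces at once (over 1 N each) ((contact force between the fingers and leaf_frame above 1 N and contact force between the fingers and leaf_seal above 1 N) or (contact force between the fingers and lid_panel above 1 N and contact force between the fingers and lid_lining above 1 N)).
It fails at once if the glazed frame is pressed harder than 50 N with the fingers (contact force between the fingers and leaf_frame above 50 N).
It fails at once if the lid or the frame is slammed (faster than 3 rad/s) (velocity of joint any of lid, leaf below -3 rad/s).
It fails at once if a thing on the desk is lifted or pushed away (30 mm) (distance of any of jar, loupe, pendant, tin from where it was at the start of the episode above 0.03 m).
It also fails if it takes over 62 s, if anything falls off the work surface, if the arm or the gripper's body presses on something with over 40 N, if the wrist force passes 120 N, or if a joint passes its speed limit or range.

ROBOT

A 6-joint arm with a two-finger parallel gripper is mounted at the origin on the work surface. World frame = base frame: x ahead of the robot, y to its left, z up, the work surface at z = 0. Lengths are in m, angles in degrees, forces in N, time in s.
With the tool pointing down it reaches from about 0.4 to 0.925 m from the base axis. Payload 12.5 kg.
Tool frame: the origin (TCP) lies midway between the tips of the shut fingers; the grasp point (between the pads) lies 19 mm behind it; z points along the fingers, y is the line along which they close (so a half turn about z gives the same grasp; the last joint's range is limited). The gripper opens to 95 mm and grips with 3 to 60 N. Pads are 20 mm wide; open, the fingers measure 119 mm over their backs; the gripper's body (75 mm by 180 mm) begins 59 mm behind the grasp point.
Start: joints at [70.038, 28.126, 89.318, -0, 62.55, -6.05], TCP at [0.15, 0.607, 0.215] pointing down, gripper open.
Joint ranges: [-177.58, 177.58], [-47.91, 125.51], [2.72, 160], [-65.01, 245.01], [3.68, 167.84], [-153.87, 153.87]. Speed limits (degrees/s): [127.2, 127.2, 159.86, 180, 180, 180].

INTERFACE

Orientations are given as [roll, pitch, yaw] about the fixed x, y, z axes, in that order (R = Rz(yaw) Ry(pitch) Rx(roll)).
In Python, from cell import get_obs, optics, arm gives the robot as it stands. The module is installed in compiled form; this text tells all that it offers.
- The arm moves only by the shell command python3 -m crank 'ROWS' [OPENING] [FORCE]. ROWS is JSON, a list that holds one entry, the list of rows, each a list of 6 numbers: the shift along the world's x, y, z in m, then the turn, a rotation vector about the world's x, y, z in rad. A call has 1 to 10 rows; each row shifts and turns the commanded pose from where the row before left it; what a row does not reach is not made up. A row lasts 1/8 s, in which the tool goes at most 62.5 mm and 10.7 degrees, less where a joint would pass 70% of its speed; a pose out of reach is approached as far as the arm can. A call is refused whole if a number of a shift passes 0.0625 or a number of a turn 0.188, either way. A call with a gripper value outside its range is refused whole. OPENING is the opening in per cent of the stroke, from 0 (shut) to 100 (fully open), set as the call begins (- or left out, the last holds). The fingers move at their own pace and stop on an object; FORCE is the grip in N (left out, the last holds). Time passes only in rows, so rows that do not move let the fingers close. It gives the time, the measured TCP pose, the force, the opening and the grip force at its end, in the units of the state.
- get_obs(): the state, without advancing time (a new reading comes with each control period).
- optics.capture(name): name is "scene" or "top" or "wrist"; returns the picture (480x640x3 uint8, blue, green, red); there is no depth.
- optics.get_calibration(name): a dict with "fx", "fy", "cx", "cy" (pixels), "extrinsics" (4x4, takes a point from camera to world coordinates). Camera axes: x right, y up, looking along -z (the intrinsics and any distortion apply to the point x, -y, -z); pixel columns grow to the right and rows downward; lengths in m; the calibration is good to about 2 mm. A picture is of the moment at which its call begins: read the wrist's pose just before it. get_calibration takes no time and is no camera call; for the wrist camera it gives the pose at the moment of the call.
- arm.sign_off(): hands the job in; it is judged then, once.
The state is a dict: "clock": time; "joint_pos": joint angles; "qvel": joint speeds; "joint_torque": joint torques, N m; "tool_pos": TCP position; "tool_rot": TCP orientation; "contact_force": force on the tool from outside, world axes, zero at the start; "torque": the same for the moment, N m; "finger_gap": opening from 0.0 (shut) to 1.0 (fully open); "gripper_force": force on a finger pad.
Only numpy, scipy, OpenCV 4.12 (cv2) and the standard library are available. Lean on these libraries where they do the work, as an engineer would, in place of code of your own. Each camera call takes 0.05 s, during which the arm holds its last target. There are 200 camera calls.

## Working session

There is one attempt and no reset: what is moved stays moved. The work goes in short steps, Python scripts to look and compute and a shell command to move; the robot and the scene stay as the last step left them, time stands still between calls to the robot, and variables do not carry over. Pictures are saved under pics/ and viewed, at most 10 in all, crops included, and the job is handed in when it is done.

```bash
mkdir -p pics; python3 - <<'E'
from cell import get_obs, optics
import cv2,numpy as np
np.set_printoptions(precision=4,suppress=True)
for n in("scene","top"):
    cv2.imwrite(f"pics/{n}0.png",optics.capture(n)); c=optics.get_calibration(n);print(n,c)
o=get_obs();print(o)
E
```

```text
scene {'fx': 542.5565646048909, 'fy': 542.5565646048909, 'cx': 309.0426566431332, 'cy': 237.18342501027004, 'extrinsics': array([[-0.8454, -0.341 ,  0.4111,  0.9134],
       [ 0.534 , -0.548 ,  0.6438,  0.5816],
       [ 0.0057,  0.7639,  0.6454,  0.6152],
       [ 0.    ,  0.    ,  0.    ,  1.    ]])}
top {'fx': 565.9864655298671, 'fy': 565.9864655298671, 'cx': 313.91138702277726, 'cy': 246.9895042738711, 'extrinsics': array([[-0.0273,  0.9931, -0.1138,  0.463 ],
       [-0.999 , -0.023 ,  0.0389,  0.0433],
       [ 0.036 ,  0.1147,  0.9927,  1.1115],
       [ 0.    ,  0.    ,  0.    ,  1.    ]])}
{'clock': 0.1, 'joint_pos': array([70.0396, 28.162 , 89.3458, -0.0005, 62.5495, -6.051 ]), 'qvel': array([-0.0468, -0.1683, -0.1704, -0.1246, -0.0777, -0.0289]), 'joint_torque': array([  0.0029, -61.3618, -25.8605,   0.0694,   0.047 ,  -0.    ]), 'tool_pos': array([0.1502, 0.6065, 0.2141]), 'tool_rot': array([-179.943 ,   -0.0056,  166.0907]), 'contact_force': array([ 0.297 ,  0.7292, -0.5173]), 'torque': array([ 0.0157, -0.0265,  0.0057]), 'gripper_force': 0.0, 'finger_gap': 1.0000199865665478}
```

View pics/scene0.png

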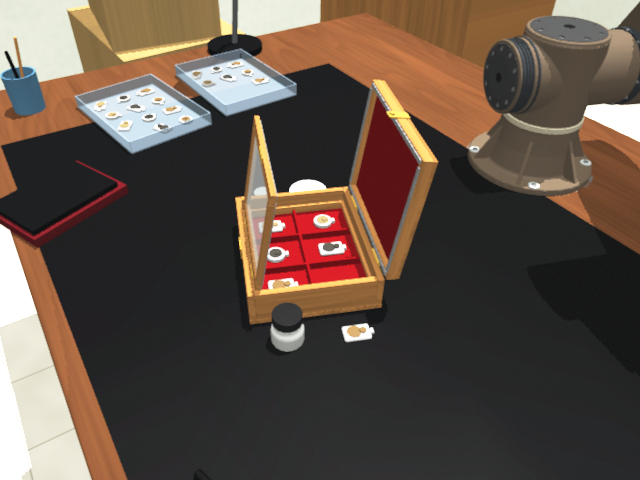

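View pics/top0.png

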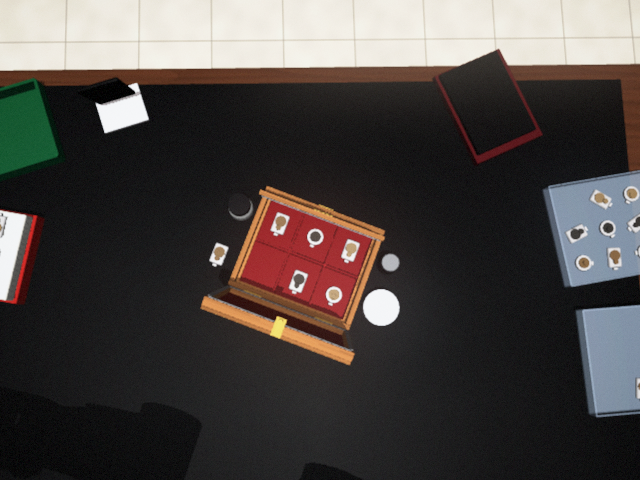

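The top view shows the case centred near (305,260). The lid, with its yellow clasp, is on the lower side towards the robot, its edge running (205,303)-(352,358). The upright frame is on the far side, about (265,190)-(383,236). In the pictures case +x therefore points roughly towards the robot base, not to its left as the text says. I'll measure it and go by the images.

```bash
python3 - <<'E'
import cv2
a=cv2.imread("pics/top0.png")[170:370,190:410];cv2.imwrite("pics/topc.png",cv2.resize(a,None,fx=3,fy=3,interpolation=2))
a=cv2.imread("pics/scene0.png")[70:370,220:460];cv2.imwrite("pics/scenec.png",cv2.resize(a,(480,600),interpolation=2))
E
```

```text
(no output)
```

View pics/topc.png

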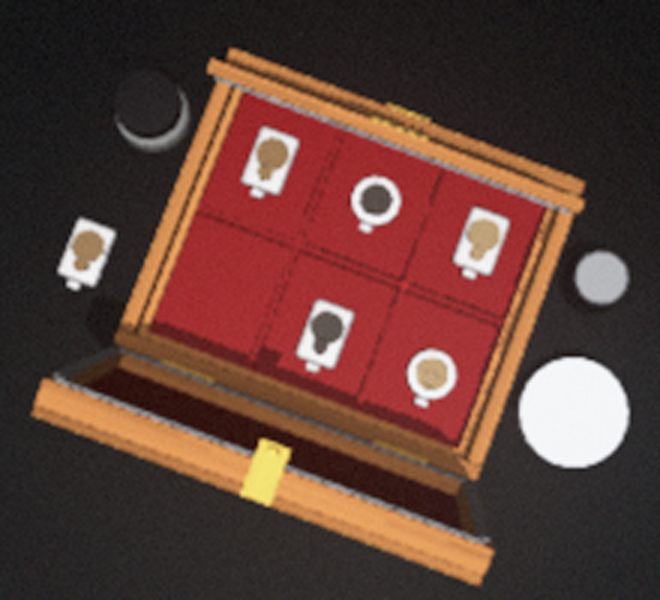

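View pics/scenec.png

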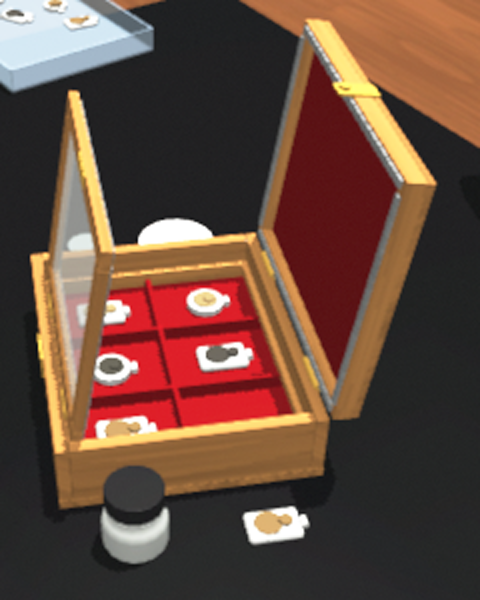

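```bash
cat > h.py <<'E'
import numpy as np
from cell import optics
np.set_printoptions(precision=4,suppress=True)
def ray(n,u,v):
    c=optics.get_calibration(n);E=c["extrinsics"]
    d=E[:3,:3]@np.array([(u-c["cx"])/c["fx"],-(v-c["cy"])/c["fy"],-1]);return E[:3,3],d
def onz(n,u,v,z):
    o,d=ray(n,u,v);return o+d*(z-o[2])/d[2]
def onplane(n,u,v,p,nrm):
    o,d=ray(n,u,v);return o+d*(((p-o)@nrm)/(d@nrm))
E
python3 - <<'E'
from h import *
T=lambda x,y:(x/3+190-.33,y/3+170-.33)
S=lambda x,y:(x/2+220-.25,y/2+70-.25)
top={k:onz("top",*T(*p),.06) for k,p in dict(FL=(232,50),FR=(584,185),NL=(120,335),NR=(475,475)).items()}
for k,v in top.items():print(k,v)
d=lambda a,b:np.linalg.norm(top[a]-top[b])
print("sizes",d('FL','FR'),d('NL','NR'),d('FL','NL'),d('FR','NR'))
sc={k:onz("scene",*S(*p),.06) for k,p in dict(FL=(62,457),FR=(33,257),NL=(325,418)).items()}
print(sc)
ey=(top['FL']-top['FR']+top['NL']-top['NR']);ey/=np.linalg.norm(ey)
# case y: z up, x = far->near
ex=(top['NL']-top['FL']+top['NR']-top['FR']);ex/=np.linalg.norm(ex)
C=sum(top.values())/4;C[2]=0
a1=np.degrees(np.arctan2(ex[1],ex[0])); a2=np.degrees(np.arctan2(ey[1],ey[0]))
print("C",C,"yaw x",a1,"dir y",a2,)
# leaf and lid edges: vertical plane across mid (case y=0): normal = y axis
yaw=np.radians((a1+ (a2+90 if abs((a2+90-a1+180)%360-180)<20 else a2-90))/2) if True else 0
print(np.degrees(yaw))
cx=np.array([np.cos(yaw),np.sin(yaw),0]);cy=np.array([-cx[1],cx[0],0])
loc=lambda p:np.array([(p-C)@cx,(p-C)@cy,p[2]])
# two-view triangulation of edge ends
def tri(p,q):
    o1,d1=ray("top",*T(*p));o2,d2=ray("scene",*S(*q))
    s=np.linalg.lstsq(np.c_[d1,-d2],o2-o1,rcond=None)[0];A=o1+s[0]*d1;B=o2+s[1]*d2
    return loc((A+B)/2),np.linalg.norm(A-B)
print("leaf L",tri((213,62),(97,255)));print("leaf R",tri((583,203),(72,93)))
print("lid outer L",tri((35,415),(435,183)));print("lid inner L",tri((50,380),(403,185)));print("lid outer R",tri((480,583),(326,22)), "inner R",tri((493,545),(306,22)))
o={"jar":onz("top",*T(150,103),.05),"loupe":onz("top",*T(602,277),.042),"tin":onz("top",*T(574,412),.026),"pend":onz("top",*T(88,250),.005)}
for k,v in o.items():print(k,v,loc(v))
E
```

```text
FL [0.7008 0.0876 0.06  ]
FR [ 0.6101 -0.1316  0.06  ]
NL [0.5232 0.1596 0.06  ]
NR [ 0.4316 -0.0567  0.06  ]
sizes 0.2372133330189052 0.23491956225429136 0.1916779765372258 0.19355363606878193
{'FL': array([0.6996, 0.0965, 0.06  ]), 'FR': array([ 0.611 , -0.1271,  0.06  ]), 'NL': array([0.5194, 0.1633, 0.06  ])}
C [0.5664 0.0147 0.    ] yaw x 157.58401216215665 dir y 67.28552301037033
157.4347675862635
leaf L (array([-0.0572, -0.1062,  0.2153]), np.float64(0.0016944001380394737))
leaf R (array([-0.0551,  0.1051,  0.2179]), np.float64(0.0031904738083131825))
lid outer L (array([ 0.151 , -0.118 ,  0.2545]), np.float64(0.0027391688726017506))
lid inner L (array([ 0.1315, -0.1173,  0.2546]), np.float64(0.0010670114220023843))
lid outer R (array([0.1484, 0.1192, 0.2547]), np.float64(0.0013948185397831148)) inner R (array([0.1301, 0.118 , 0.2567]), np.float64(0.00460662250669546))
jar [0.6699 0.1403 0.05  ] [-0.0474 -0.1557  0.05  ]
loupe [ 0.5533 -0.1436  0.042 ] [-0.0487  0.1512  0.042 ]
tin [ 0.4686 -0.1247  0.026 ] [0.0368 0.1663 0.026 ]
pend [0.5822 0.1859 0.005 ] [ 0.0511 -0.1641  0.005 ]
```

The measurements hold up. The rim comes out at 236 x 193 mm against 240 x 200 given. The frame stands at about 1.38 rad and the lid at about 1.73 rad. Case centre is about (0.567, 0.016), yaw 157.4°. I'll shut the fingers and move high over to the far side of the frame.

```bash
python3 -m crank '[[[0,0,0.05,0,0,-0.038],[0,0,0.05,0,0,-0.038],[0,0,0.05,0,0,-0.038],[0,0,0.04,0,0,-0.038],[0.033,-0.04,0,0,0,0],[0.033,-0.04,0,0,0,0],[0.033,-0.04,0,0,0,0],[0.033,-0.04,0,0,0,0],[0.033,-0.04,0,0,0,0],[0.033,-0.04,0,0,0,0]]]' 0
python3 -m crank '[[[0.033,-0.04,0,0,0,0],[0.033,-0.04,0,0,0,0],[0.033,-0.04,0,0,0,0],[0.033,-0.04,0,0,0,0],[0.033,-0.04,0,0,0,0],[0.033,-0.04,0,0,0,0],[0.033,-0.04,0,0,0,0],[0.033,-0.04,0,0,0,0],[0.033,-0.04,0,0,0,0],[0.033,-0.04,0,0,0,0]]]'
```

```text
clock: 1.35
tool_pos: [0.349, 0.3652, 0.4045]
tool_rot: [-180.0, -0.0, 157.4]
contact_force: [0.6, 0.8, -0.6]
finger_gap: 0.024
gripper_force: 0.0
clock: 2.6
tool_pos: [0.6791, -0.0348, 0.4043]
tool_rot: [180.0, -0.0, 157.4]
contact_force: [-0.5, 0.7, -0.6]
finger_gap: 0.004
gripper_force: 0.0
```

```bash
python3 -m crank '[[[0,0,-0.05,0,0,0],[0,0,-0.05,0,0,0],[0,0,-0.05,0,0,0],[0,0,-0.04,0,0,0],[0,0,-0.03,0,0,0],[0,0,-0.01,0,0,0],[0,0,0,0,0,0]]]'
python3 - <<'E'
from cell import optics
import cv2
a=cv2.resize(optics.capture("scene")[0:380,180:500],None,fx=1.5,fy=1.5)
b=cv2.resize(optics.capture("top")[130:400,180:420],(320,360))
cv2.imwrite("pics/s1.png",cv2.copyMakeBorder(a,0,0,0,0,0)); cv2.imwrite("pics/c1.png",cv2.hconcat([a[:570],cv2.copyMakeBorder(b,0,570-360,0,0,0)]))
E
```

```text
clock: 3.48
tool_pos: [0.6783, -0.0333, 0.1747]
tool_rot: [-180.0, -0.0, 157.4]
contact_force: [0.9, 0.5, 0.8]
finger_gap: 0.004
gripper_force: 0.0
```

View pics/c1.png

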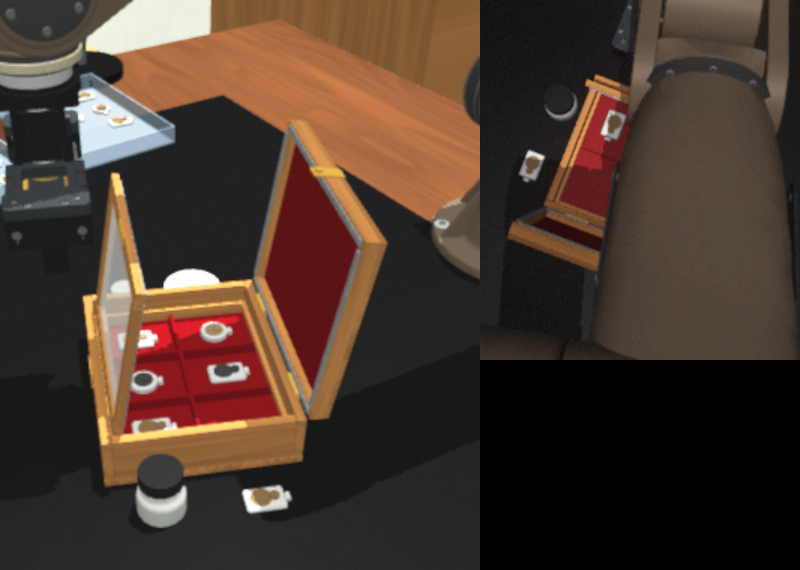

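The hand stands clear behind the frame, with its body's lower edge near (45,240) and the frame top near (115,178), and the forearm passes well above the lid. Now I'll push the frame along its arc.

```bash
python3 -m crank '[[[-0.011,0.0046,-0.001,0,0,0],[-0.011,0.0046,-0.001,0,0,0],[-0.011,0.0046,-0.001,0,0,0],[-0.011,0.0046,-0.001,0,0,0],[-0.009,0.0038,-0.003,0,0,0],[-0.009,0.0038,-0.003,0,0,0],[-0.009,0.0038,-0.004,0,0,0],[-0.009,0.0038,-0.005,0,0,0]]]'
python3 -c "
from cell import get_obs;o=get_obs();print(o['contact_force'],o['torque'])"
```

```text
clock: 4.58
tool_pos: [0.5977, 0.0005, 0.1553]
tool_rot: [180.0, -0.0, 157.4]
contact_force: [0.6, -0.5, 0.5]
finger_gap: 0.004
gripper_force: 0.4
[ 0.60105576 -0.49178378  0.5271664 ] [-0.12418056 -0.16253469 -0.03360146]
```

```bash
python3 -m crank '[[[-0.0083,0.0035,-0.006,0,0,0],[-0.0083,0.0035,-0.006,0,0,0],[-0.007,0.003,-0.008,0,0,0],[-0.007,0.003,-0.008,0,0,0],[-0.0058,0.0024,-0.009,0,0,0],[-0.0058,0.0024,-0.009,0,0,0],[-0.0042,0.0017,-0.01,0,0,0],[-0.0042,0.0017,-0.01,0,0,0]]]'
python3 - <<'E'
from cell import optics
import cv2
cv2.imwrite("pics/s2.png",optics.capture("scene")[50:400,180:500])
E
```

```text
clock: 5.58
tool_pos: [0.5474, 0.0216, 0.0889]
tool_rot: [180.0, 0.0, 157.4]
contact_force: [-0.0, -0.7, 0.4]
finger_gap: 0.006
gripper_force: 0.2
```

View pics/s2.png

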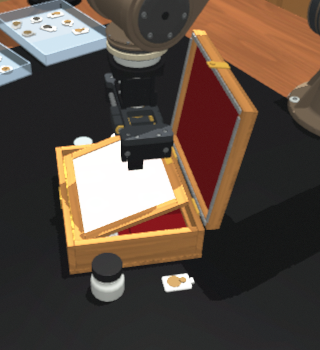

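The frame is about 20° from flat with the tip on the pane, and the hand is clear of the lid. Pressing on down in small steps.

```bash
python3 -m crank '[[[-0.003,0.001,-0.01,0,0,0],[-0.003,0.001,-0.01,0,0,0],[-0.001,0,-0.008,0,0,0],[0,0,-0.006,0,0,0],[0,0,-0.004,0,0,0],[0,0,-0.002,0,0,0],[0,0,0,0,0,0]]]'
```

```text
clock: 6.5
tool_pos: [0.5407, 0.0235, 0.0496]
tool_rot: [180.0, 0.0, 157.4]
contact_force: [0.1, -1.0, 0.3]
finger_gap: 0.007
gripper_force: 0.0
```

```bash
python3 -m crank '[[[0,0,-0.002,0,0,0],[0,0,-0.002,0,0,0],[0,0,0,0,0,0]]]'; python3 -m crank '[[[0,0,-0.002,0,0,0],[0,0,0,0,0,0]]]'
```

```text
clock: 6.88
tool_pos: [0.5406, 0.0235, 0.0455]
tool_rot: [180.0, -0.0, 157.4]
contact_force: [0.2, -0.1, -0.1]
finger_gap: 0.002
gripper_force: 0.0
clock: 7.12
tool_pos: [0.5407, 0.0235, 0.045]
tool_rot: [180.0, 0.0, 157.4]
contact_force: [-5.2, -0.7, 19.0]
finger_gap: 0.003
gripper_force: 9.3
```

```bash
python3 -m crank '[[[0,0,0,0,0,0],[0,0,0.03,0,0,0],[0,0,0.06,0,0,0],[0,0,0.06,0,0,0],[0,0,0.06,0,0,0],[0,0,0.06,0,0,0],[0,0,0.01,0,0,0],[0,0,0,0,0,0]]]'
python3 - <<'E'
from cell import optics
import cv2
cv2.imwrite("pics/s3.png",optics.capture("scene")[50:400,180:500])
E
```

```text
clock: 8.12
tool_pos: [0.5404, 0.0235, 0.3234]
tool_rot: [180.0, 0.0, 157.4]
contact_force: [-0.6, 0.2, -0.3]
finger_gap: 0.005
gripper_force: 0.0
```

View pics/s3.png

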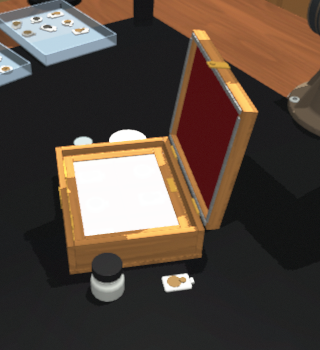

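The frame lies flat inside the case, lid still open at the same angle. Now over the lid to its outer side.

```bash
python3 -m crank '[[[-0.031,0.0353,0,0,0,0],[-0.031,0.0353,0,0,0,0],[-0.031,0.0353,0,0,0,0],[-0.031,0.0353,0,0,0,0],[0,0,0,0,0,0]]]'; python3 -m crank '[[[0,0,-0.03,0,0,0],[0,0,-0.03,0,0,0],[0,0,-0.03,0,0,0],[0,0,-0.025,0,0,0],[0,0,0,0,0,0]]]'
```

```text
clock: 8.8
tool_pos: [0.4146, 0.1661, 0.3222]
tool_rot: [-179.9, -0.1, 157.6]
contact_force: [0.2, -0.0, 0.1]
finger_gap: 0.004
gripper_force: 0.0
clock: 9.43
tool_pos: [0.416, 0.1639, 0.2064]
tool_rot: [-179.8, -0.2, 157.3]
contact_force: [0.8, 0.7, 0.0]
finger_gap: 0.006
gripper_force: 0.0
```

```bash
python3 -m crank '[[[0.0074,-0.0031,0,0,0,0],[0.0074,-0.0031,0,0,0,0],[0.0074,-0.0031,0,0,0,0],[0.0074,-0.0031,0,0,0,0],[0.0074,-0.0031,0,0,0,0],[0.0074,-0.0031,0,0,0,0],[0.0074,-0.0031,0,0,0,0],[0.0074,-0.0031,0,0,0,0]]]'; python3 -m crank '[[[0.0088,-0.0036,0,0,0,0],[0.0088,-0.0036,0,0,0,0],[0.0088,-0.0036,0,0,0,0],[0.0088,-0.0036,0,0,0,0],[0.0086,-0.0036,-0.0023,0,0,0],[0.0086,-0.0036,-0.0023,0,0,0],[0.0086,-0.0036,-0.0023,0,0,0],[0.0086,-0.0036,-0.0023,0,0,0]]]'
```

```text
clock: 10.42
tool_pos: [0.4762, 0.1397, 0.2086]
tool_rot: [180.0, -0.0, 157.4]
contact_force: [-2.5, 1.7, 2.5]
finger_gap: 0.007
gripper_force: 1.3
clock: 11.42
tool_pos: [0.5459, 0.1108, 0.1991]
tool_rot: [-180.0, -0.0, 157.4]
contact_force: [-2.1, 1.9, -0.4]
finger_gap: 0.005
gripper_force: 0.7
```

```bash
python3 -m crank '[[[0.0077,-0.0032,-0.0047,0,0,0],[0.0077,-0.0032,-0.0047,0,0,0],[0.0077,-0.0032,-0.0047,0,0,0],[0.0077,-0.0032,-0.0047,0,0,0],[0.0064,-0.0027,-0.0066,0,0,0],[0.0064,-0.0027,-0.0066,0,0,0],[0.0064,-0.0027,-0.0066,0,0,0],[0.0064,-0.0027,-0.0066,0,0,0]]]'; python3 -m crank '[[[0.0046,-0.0019,-0.0082,0,0,0],[0.0046,-0.0019,-0.0082,0,0,0],[0.0046,-0.0019,-0.0082,0,0,0],[0.0046,-0.0019,-0.0082,0,0,0],[0.002,-0.001,-0.008,0,0,0],[0.002,-0.001,-0.008,0,0,0],[0.002,-0.001,-0.007,0,0,0],[0.001,0,-0.006,0,0,0],[0,0,-0.003,0,0,0],[0,0,0,0,0,0]]]'
```

```text
clock: 12.42
tool_pos: [0.6021, 0.0873, 0.1537]
tool_rot: [-180.0, -0.0, 157.4]
contact_force: [-0.2, -0.2, 0.4]
finger_gap: 0.003
gripper_force: 0.3
clock: 13.68
tool_pos: [0.6271, 0.0769, 0.0893]
tool_rot: [-180.0, -0.0, 157.4]
contact_force: [-0.5, 0.3, -0.6]
finger_gap: 0.003
gripper_force: 0.0
```

```bash
python3 -m crank '[[[0,0,-0.003,0,0,0],[0,0,-0.002,0,0,0],[0,0,-0.002,0,0,0],[0,0,0,0,0,0]]]'; python3 -m crank '[[[0,0,-0.002,0,0,0],[0,0,0,0,0,0]]]'
```

```text
clock: 14.18
tool_pos: [0.6272, 0.0769, 0.0824]
tool_rot: [180.0, -0.0, 157.4]
contact_force: [0.1, 0.1, -0.3]
finger_gap: 0.003
gripper_force: 0.0
clock: 14.42
tool_pos: [0.6273, 0.0769, 0.0821]
tool_rot: [180.0, 0.1, 157.4]
contact_force: [-5.9, -0.7, 16.3]
finger_gap: 0.004
gripper_force: 7.9
```

```bash
python3 -m crank '[[[0,0,-0.001,0,0,0],[0,0,0,0,0,0],[0,0,0,0,0,0],[0,0,0.02,0,0,0],[0,0,0.05,0,0,0],[0,0,0.06,0,0,0],[0,0,0.06,0,0,0],[0,0,0,0,0,0],[0,0,0,0,0,0]]]'
python3 - <<'E'
from cell import optics
import cv2
cv2.imwrite("pics/s4.png",cv2.resize(optics.capture("scene")[150:380,200:430],None,fx=2,fy=2))
E
```

```text
clock: 15.55
tool_pos: [0.6268, 0.0769, 0.2689]
tool_rot: [-180.0, -0.0, 157.4]
contact_force: [-0.9, 0.3, -0.4]
finger_gap: 0.001
gripper_force: 0.0
```

View pics/s4.png

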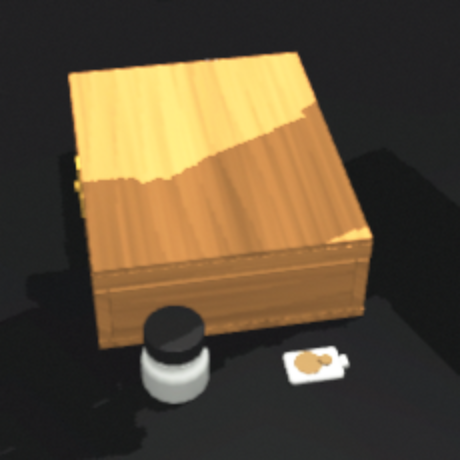

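The lid lies flush on the case with no gap, from (98,270) to (370,240). The jar and pendant are where they were, and the hand is clear.

```bash
python3 -c "
from cell import arm;print(arm.sign_off())"
```

```text
the job is handed in; nothing more can be done
None
```

I folded the glazed frame flat, then shut the lid over it with fingertip pushes only, and handed the job in with the hand clear at about 15.6 s; the sign-off gave no verdict, the final picture shows the lid flush with the jar and pendant in place (the loupe and tin weren't re-checked), and in the images case +x pointed roughly towards the robot, not to its left as stated, so I followed the images.

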